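Set the bench gauge to its mark with the knurled wheel and lock it

TASK

Close the jaw of the bench setting gauge to its mark: roll the knurled wheel under a fingertip until the pointer blade on the sliding jaw lines up with the fin of the mark rider, without pushing the jaw itself or shifting the rider. Then press the lock lever fully down. Use the fingertips only, pinch and lift nothing, and leave the loose things lying round the gauge where they are.

Things in the scene. Friction and masses are not known exactly. Their poses are not given: they have to be found in the camera images.
- gauge: Bench setting gauge fixed to the table: grey base 92 x 260 x 14 mm. Origin: centre of its underside. y runs along its length from the lever end (-y) past lever, knurled wheel and sliding jaw to the fixed anvil (+y); -x is the front with scale, pointer and mark, towards the robot; z up. Heights over the table: wheel 78 mm, lever up to 70 mm, rack bar 69 mm, anvil 54 mm.
- wheel (a joint): Turn of the knurled steel wheel (radius 30 mm, 20 mm wide, axle along gauge x), rad; 0 at the start, grows when its top moves to gauge +y, which drives the jaw to +y 15 mm per rad (0.5 mm per mm at the rim); reversible, range 0 to 4.4. Stays where left, needs 1 to 2 N at the rim. Cheek plates flank it up to 66 mm; its top 12 mm stand free.
- wheel_top (a point): Fixed point at the very top of the knurled wheel's rim, over its axle, 78 mm above the table; axes as the gauge's.
- jaw: Sliding aluminium jaw block, 56 x 30 mm, top 52 mm above the table, with a rack bar (8 x 6 mm, 132 mm long) reaching back to -y past the rear (+x) side of the wheel, 26 mm from the wheel's mid-plane. Moves only along gauge y, driven by the wheel. Origin on the table under the middle of the block; axes as the gauge's. Not to be pushed directly.
- pointer_tip (a point): Top front corner of the pointer, a dark upright blade 5 mm wide on the front (-x) of the jaw, 26 mm above the table, in the middle of the blade's width.
- mark_tip (a point): Top rear corner of the mark, a dark upright fin 5 mm wide on a small steel rider (13 x 16 x 6 mm) on the front rail, 26 mm above the table, in the middle of the fin's width; axes as the gauge's. It stands 15 to 45 mm to +y of the pointer at the start; the pointer passes 1.5 mm behind it and does not touch it.
- lever (a joint): Angle of the lock lever, rad: near 0 it slopes up at 25 degrees away from the wheel (to -y), it grows as it is pressed down, 0.70 is fully down (sloping down 15 degrees, at its stop). It stays where it is left and needs about 1 to 2 N down at its tip.
- lever_tip (a point): Centre of the black cross bar (11 mm diameter, 20 mm long along x) at the free end of the lock lever, 52 mm from the pivot. It swings in the gauge's y-z plane; 13 mm below the pivot when fully down.
- lever_pivot (a point): Pivot of the lock lever, 42 mm above the table at the -y end of the gauge; axes as the gauge's.
- spark_plug: Loose spark plug lying by the gauge, 17 x 66 x 18 mm; origin: centre of its underside. Leave alone.
- oil_cap: Loose black ribbed oil filler cap, 34 mm across, 18 mm high; origin: centre of its underside. Leave alone.
- bearing: Loose ball bearing, 40 mm across, 11 mm high; origin: centre of its underside. Leave alone.
- piston: Loose piston standing behind the gauge, 64 x 72 x 50 mm; origin: centre of its underside. Leave alone.
- marker: Loose marker pen lying beyond the anvil end, 17 x 133 x 17 mm; origin: centre of its underside. Leave alone.
- feeler_gauge: Loose feeler gauge set at the front left of the table, 47 x 100 x 10 mm; origin: centre of its underside. Leave alone.

How it is judged:
On the way, in this order (a step that is already met when the one before it is completed fails the run):
1. the pointer stands within 3 mm of the mark, at rest, the lever still up (y of pointer_tip in the frame of mark_tip between -0.003 and 0.003 m and linear speed of jaw below 0.003 m/s and value of joint lever below 0.3 rad), for 0.2 s.
2. the lock lever is pressed down (value of joint lever above 0.6 rad), for 0.2 s.
At the end, for the whole second after the job is handed in: The pointer stands within 3 mm of the mark along the gauge's length, the jaw is at rest and the lock lever is down to its stop (0.6 rad or more of 0.70) (y of pointer_tip in the frame of mark_tip between -0.003 and 0.003 m and value of joint lever above 0.6 rad and linear speed of jaw below 0.003 m/s); the robot touches nothing.
It fails at once if the jaw is pushed directly instead of by the wheel (contact force between any of the fingers, the arm and jaw above 1.5 N).
It fails at once if the mark rider is shifted along its rail (more than 3 mm) (distance of mark_tip from where it was at the start of the episode above 0.003 m).
It fails at once if a loose thing is lifted or shifted (more than 15 mm) (distance of any of spark_plug, oil_cap, bearing, piston, marker, feeler_gauge from where it was at the start of the episode above 0.015 m).
It also fails if it takes over 51 s, if anything falls off the work surface, if the arm or the gripper's body presses on something with over 40 N, if the wrist force passes 120 N, or if a joint passes its speed limit or range.

ROBOT

A 6-joint arm with a two-finger parallel gripper is mounted at the origin on a cart in front of the work surface, level with it; the furniture and walls round the work are solid. World frame = base frame: x ahead of the robot, y to its left, z up, the work surface at z = 0. Lengths are in m, angles in rad, forces in N, time in s.
With the tool pointing down it reaches from about 0.3 to 0.775 m from the base axis. Payload 14.6 kg.
Tool frame: the origin (TCP) lies between the finger pads; the fingertips stand 14 mm ahead of it and the grasp point (between the pads) lies 5 mm behind it; z points along the fingers, y is the line along which they close (so a half turn about z gives the same grasp; the last joint's range is limited). The gripper opens to 94 mm and grips with 3 to 60 N. Pads are 16 mm wide; open, the fingers measure 119 mm over their backs; the gripper's body (75 mm by 177 mm) begins 78 mm behind the grasp point.
Start: joints at [-1.41, 0.3, 1.521, -0, 1.321, -0.067], TCP at [0.124, -0.536, 0.219] pointing down, gripper open.
Joint ranges: [-3.03, 3.03], [-0.79, 2.21], [0.23, 2.52], [-1.04, 4.18], [0, 3.07], [-2.55, 2.55]. Speed limits (rad/s): [2.22, 2.22, 2.57, 3.14, 3.14, 3.14].

INTERFACE

Orientations are given as [roll, pitch, yaw] about the fixed x, y, z axes, in that order (R = Rz(yaw) Ry(pitch) Rx(roll)).
In Python, from station import ctrl gives the robot as it stands. The module is installed in compiled form; this text tells all that it offers.
- The arm moves only by the tool move_arm, never from a script. Its argument "targets" is a list of rows, each a list of 7 numbers: the opening, from -1 (shut) to 1 (fully open), then the shift along the tool's x, y, z in units of 50 mm (1.0 is 50 mm), then the turn, a rotation vector about the tool's x, y, z in rad. A call has 1 to 12 rows; each row is the pose to reach, as a shift and turn from the pose commanded when the call began, along the tool's axes at that moment; what a row does not reach only later rows make up. A row lasts 1/10 s, in which the tool goes at most 50 mm and 8.59 degrees, less where a joint would pass 70% of its speed; a pose out of reach is approached as far as the arm can. A call with a gripper value outside its range is refused whole. The fingers move at their own pace and stop on an object; "grip_force" is the grip in N (left out, the last holds). Time passes only in rows, so rows that repeat a pose let the fingers close. It gives the time, the measured TCP pose, the force, the opening and the grip force at its end, in the units of the state.
- ctrl.get_obs(): the state, without advancing time (a new reading comes with each control period).
- ctrl.camera(name): name is "scene" or "top" or "wrist"; returns (picture, depth): 480x640x3 uint8, red, green, blue; 480x640 float32, m along the optical axis (not along the pixel's ray), 0 where there is no reading.
- ctrl.camera_params(name): a dict with "intrinsics" (3x3 intrinsics, pixels), "k1" (the pictures are not rectified: a ray, as slopes to the right and down, at radius r is drawn at 1 + k1 r^2 times it, then the intrinsics apply), "rvec" (rotation vector, rad) and "tvec" (3), from world to camera coordinates, as OpenCV has them; the wrist camera has in their place "T_tool_cam" (4x4, takes a point from camera to tool coordinates, whose origin is the TCP and whose axes are the flange's). Camera axes: x right, y down, z forward; pixel columns grow to the right and rows downward; lengths in m; the calibration is good to about 2 mm. A picture is of the moment at which its call begins: read the wrist's pose just before it. camera_params takes no time and is no camera call.
- ctrl.hand_in(): hands the job in; it is judged then, once.
Trained networks look in the newest picture that a camera, given by its name, has taken for a name from the list of things; names that differ only in an ending like _2 or _b are one class to them, and where a whole thing is asked for, a point or a joint stands for the part that bears it (a point fixed in the world has none). Each returns a list of dicts, best first, with "score" (0 to 1); they miss things now and then, are a little off and sometimes report something else, mostly with a low value. They report only what shows in the picture. A call takes as long as a camera call.
- ctrl.cut_out(camera, target): "region" (480x640 bool, what is visible of it) and "point" ([column, row] in pixels, amid what is visible of it).
- ctrl.tip_of(camera, target): "point" ([column, row] in pixels: a listed point, or the origin of a listed thing).
The state is a dict: "time_s": time; "qpos": joint angles; "joint_vel": joint speeds; "tau": joint torques, N m; "ee_pos": TCP position; "eef_rot": TCP orientation; "force": force on the tool from outside, world axes, zero at the start; "moment": the same for the moment, N m; "grip_width": finger opening in m; "grip_force": force on a finger pad.
Only numpy, scipy, OpenCV 4.12 (cv2) and the standard library are available. Lean on these libraries where they do the work, as an engineer would, in place of code of your own. Each camera call takes 0.05 s, during which the arm holds its last target. There are 200 camera calls.

## Working session

There is one attempt and no reset: what is moved stays moved. The work goes in short steps, Python scripts to look and compute and a tool call to move; the robot and the scene stay as the last step left them, time stands still between calls to the robot, and variables do not carry over. Pictures are saved under pics/ and viewed, at most 10 in all, crops included, and the job is handed in when it is done.

Besides the shell and the picture viewer there is one more tool, called by a JSON object that holds its "method" and its "body", one argument or row to a line. move_arm: Moves the arm, as the interface text tells. Its arguments: {"type":"object","properties":{"targets":{"type":"array"},"grip_force":{"type":"number"}},"required":["targets"]}

```bash
mkdir -p pics
cat > h.py <<'E'
import numpy as np, cv2
from station import ctrl
from scipy.spatial.transform import Rotation as R
def T_wc(cam,obs):
    p=ctrl.camera_params(cam); T=np.eye(4)
    if 'T_tool_cam' in p:
        T[:3,:3]=R.from_euler('xyz',obs['eef_rot']).as_matrix(); T[:3,3]=obs['ee_pos']
        T=T@np.array(p['T_tool_cam'])
    else:
        T[:3,:3]=R.from_rotvec(np.ravel(p['rvec'])).as_matrix(); T[:3,3]=np.ravel(p['tvec']); T=np.linalg.inv(T)
    return T,p
def ray(cam,uv,obs):
    T,p=T_wc(cam,obs)
    K=np.array(p['intrinsics']); 
    n=cv2.undistortPoints(np.array([[uv]],float),K,np.array([p['k1'],0,0,0.]))[0,0]
    return T[:3,3],T[:3,:3]@np.array([n[0],n[1],1])
def at_z(cam,uv,z,obs):
    o,d=ray(cam,uv,obs); return o+d*(z-o[2])/d[2]
def at_d(cam,uv,dep,obs):
    o,d=ray(cam,uv,obs); u,v=int(round(uv[0])),int(round(uv[1]))
    w=dep[max(v-1,0):v+2,max(u-1,0):u+2]; w=w[w>0]
    return o+d*np.median(w) if w.size else None
def proj(cam,P,obs):
    T,p=T_wc(cam,obs); i=np.linalg.inv(T)
    return cv2.projectPoints(np.array([P],float),cv2.Rodrigues(i[:3,:3])[0],i[:3,3],np.array(p['intrinsics']),np.array([p['k1'],0,0,0.]))[0][0,0]
def save(n,im): cv2.imwrite('pics/'+n,im[:,:,::-1])
E
python3 - <<'E'
from h import *
np.set_printoptions(precision=4,suppress=True)
o=ctrl.get_obs(); print(o)
Z=dict(wheel_top=.078,pointer_tip=.026,mark_tip=.026,lever_tip=.064,lever_pivot=.042,gauge=0,jaw=0)
for c in('scene','top'):
    im,d=ctrl.camera(c); save(c+'0.png',im)
    for t,z in Z.items():
        r=ctrl.tip_of(c,t)
        for k in r[:2]:
            print(c,t,round(k['score'],2),np.array(k['point']),at_z(c,k['point'],z,o),at_d(c,k['point'],d,o))
E
```

```text
{'time_s': 0.0, 'qpos': array([-1.4096,  0.3004,  1.5216, -0.    ,  1.3207, -0.0666]), 'joint_vel': array([-0.0008, -0.0001, -0.0006, -0.0019, -0.0013, -0.0001]), 'tau': array([ -0.0008, -53.1809, -35.2741,   0.0709,   0.0244,  -0.0001]), 'ee_pos': array([ 0.1242, -0.5355,  0.2189]), 'eef_rot': array([-3.1405, -0.0001,  0.2278]), 'force': array([ 0.9618,  0.0011, -0.0271]), 'moment': array([ 0.029 ,  0.0134, -0.0256]), 'grip_force': 0.0, 'grip_width': 0.09364561445410856}
scene wheel_top 0.58 [345.4 208.9] [ 0.4987 -0.0123  0.078 ] [ 0.4971 -0.0102  0.0795]
scene wheel_top 0.58 [374.7 259.4] [0.35   0.0941 0.078 ] [0.4048 0.0128 0.0092]
scene pointer_tip 0.89 [345.8 250.2] [0.4533 0.043  0.026 ] [0.463  0.0305 0.0153]
scene mark_tip 0.55 [336.3 263.7] [0.4391 0.0899 0.026 ] [0.4464 0.0809 0.0177]
scene lever_tip 0.46 [372.4 200.3] [ 0.4921 -0.0965  0.064 ] [ 0.4894 -0.0926  0.0666]
scene lever_pivot 0.95 [361.2 219.4] [ 0.4847 -0.0482  0.042 ] [ 0.481  -0.0431  0.0458]
scene gauge 0.71 [328.2 258.1] [0.4865 0.0571 0.    ] [0.4591 0.0897 0.0299]
scene jaw 0.67 [330.6 258.8] [0.4813 0.0559 0.    ] [0.4663 0.0739 0.0164]
top wheel_top 0.66 [367.  255.5] [ 0.4858 -0.0012  0.078 ] [ 0.4858 -0.0013  0.0776]
top pointer_tip 0.7 [342.7 274.8] [0.4443 0.0525 0.026 ] [0.4448 0.0521 0.0167]
top pointer_tip 0.3 [288.8 238.8] [0.5319 0.1827 0.026 ] [ 0.5354  0.1848 -0.0006]
top mark_tip 0.42 [325.8 277.1] [0.4389 0.0931 0.026 ] [0.4394 0.093  0.0146]
top lever_tip 0.63 [406.9 253.5] [ 0.4916 -0.0947  0.064 ] [ 0.4914 -0.0944  0.0659]
top lever_pivot 0.85 [387.5 255.4] [ 0.4893 -0.0531  0.042 ] [ 0.4888 -0.0522  0.0482]
top lever_pivot 0.39 [338.7 261.4] [0.4753 0.0624 0.042 ] [0.4743 0.0628 0.0537]
top gauge 0.79 [334.9 261.8] [0.4777 0.0704 0.    ] [0.4734 0.0717 0.0539]
top gauge 0.68 [345.2 217.9] [0.5876 0.0441 0.    ] [0.5783 0.0466 0.0507]
top jaw 0.57 [340.7 263.7] [0.473  0.0561 0.    ] [0.4689 0.0581 0.0538]
```

Run:
```python
import cv2
a=cv2.imread('pics/top0.png')[170:350,230:460]; cv2.imwrite('pics/topc.png',cv2.resize(a,None,fx=3.4,fy=3.3,interpolation=cv2.INTER_CUBIC)[:600,:800])
```

```text
(no output)
```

View pics/topc.png

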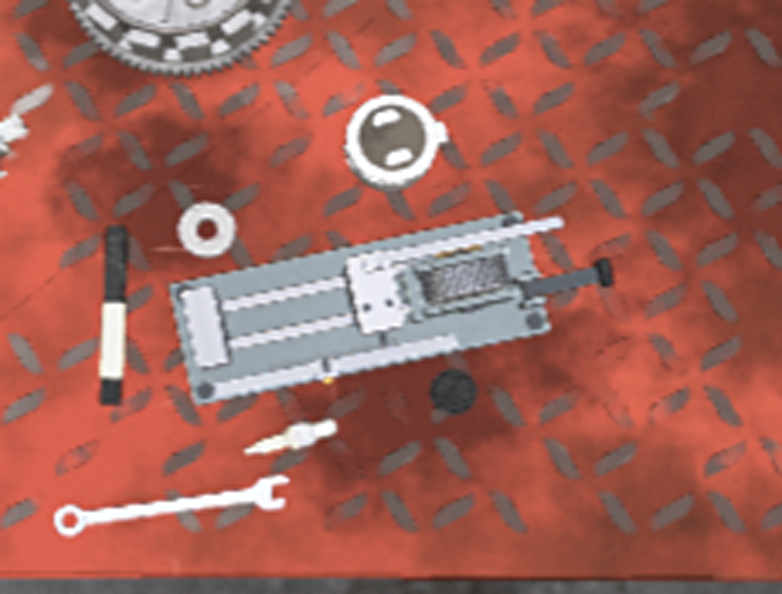

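View pics/scene0.png

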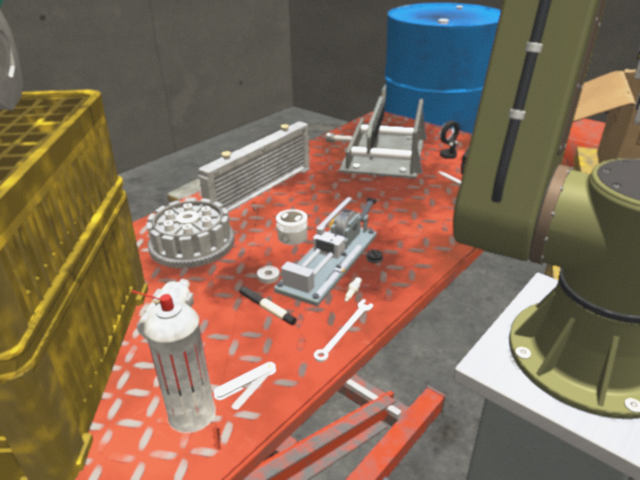

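The top view shows the gauge at about 10° yaw with the lever at the right (407,253). The wheel is at (367,255), the pointer at (343,275) and the mark at (326,277). The scene view shows clear space above the gauge.

{"method": "move_arm", "body": {
  "targets": [
    [-1,9,-9.3,-0.6,0,0,0],
    [-1,9,-9.3,-0.6,0,0,0],
    [-1,9,-9.3,-0.6,0,0,0],
    [-1,9,-9.3,-0.6,0,0,0],
    [-1,9,-9.3,-0.6,0,0,0],
    [-1,9,-9.3,-0.6,0,0,0],
    [-1,9,-9.3,-0.6,0,0,0],
    [-1,9,-9.3,-0.6,0,0,0],
    [-1,9,-9.3,-0.6,0,0,0],
    [-1,9,-9.3,-0.6,0,0,0],
    [-1,9,-9.3,-0.6,0,0,0],
    [-1,9,-9.3,-0.6,0,0,0]
  ],
  "grip_force": 20
}}

```text
time_s: 2.0
ee_pos: [0.4336, -0.02, 0.2476]
eef_rot: [3.141, -0.001, 0.228]
force: [0.4, -1.3, 0.5]
grip_width: 0.0021
grip_force: 0.0
```

```bash
cat > look.py <<'E'
from h import *
import sys
np.set_printoptions(precision=4,suppress=True)
o=ctrl.get_obs(); print(o['ee_pos'],o['eef_rot'],o['time_s'])
im,d=ctrl.camera('wrist'); save(sys.argv[1],im)
Z=dict(wheel_top=.078,pointer_tip=.026,mark_tip=.026,lever_tip=.064,lever_pivot=.042)
for t,z in Z.items():
    if len(sys.argv)>2 and t not in sys.argv[2:]: continue
    for k in ctrl.tip_of('wrist',t)[:2]:
        print(t,round(k['score'],2),np.array(k['point']),at_z('wrist',k['point'],z,o),at_d('wrist',k['point'],d,o))
r=ctrl.cut_out('wrist','gauge')
if r:
    m=r[0]['region'].astype(np.uint8); v,u=np.nonzero(m)
    print('gauge',r[0]['score'],m.sum(),u.min(),u.max(),v.min(),v.max())
    # points on base top
    P=np.array([at_d('wrist',(a,b),d,o) for a,b in zip(u[::7],v[::7]) if d[b,a]>0])
    B=P[(abs(P[:,2]-.014)<.004)]
    rc=cv2.minAreaRect(B[:,:2].astype(np.float32)*1000); print(len(B),rc)
E
python3 look.py w1.png
```

```text
[ 0.4336 -0.02    0.2476] [ 3.1412 -0.0008  0.228 ] 2.0
wheel_top 0.75 [291.3 227.8] [ 0.4282 -0.0011  0.078 ] [ 0.415  -0.0008  0.0166]
wheel_top 0.56 [311.4 147.6] [ 0.4924 -0.0027  0.078 ] [ 0.4924 -0.0027  0.0778]
pointer_tip 0.76 [240.5 181.9] [0.4478 0.0525 0.026 ] [0.4477 0.0525 0.0256]
mark_tip 0.59 [190.6 184. ] [0.436  0.0963 0.026 ] [0.4353 0.0973 0.0219]
lever_tip 0.75 [421.8 169.7] [ 0.4955 -0.0931  0.064 ] [ 0.4956 -0.0927  0.0654]
lever_tip 0.42 [231.8 146.6] [0.4789 0.0592 0.064 ] [0.4782 0.0612 0.0526]
gauge 0.8 30527 78 431 95 202Traceback (most recent call last):
  File "look.py", line 16, in <module>
    P=np.array([at_d('wrist',(a,b),d,o) for a,b in zip(u[::7],v[::7]) if d[b,a]>0])
                ~~~~^^^^^^^^^^^^^^^^^^^
  File "h.py", line 20, in at_d
    o,d=ray(cam,uv,obs); u,v=int(round(uv[0])),int(round(uv[1]))
        ~~~^^^^^^^^^^^^
  File "h.py", line 13, in ray
    T,p=T_wc(cam,obs)
        ~~~~^^^^^^^^^
  File "h.py", line 5, in T_wc
    p=ctrl.camera_params(cam); T=np.eye(4)
ValueError: time passes only in moves, steps and waits
```

View pics/w1.png

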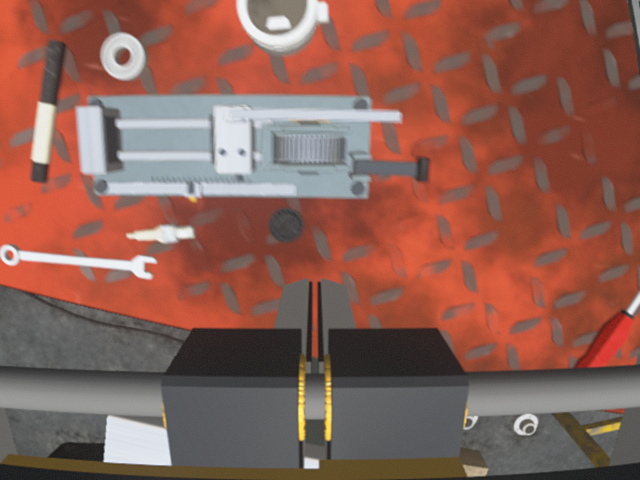

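The wrist view shows the wheel at (311,149), with the gauge edges parallel to the picture rows, so the tool's yaw already matches the gauge. The lever tip is at (422,170), the pointer at (240,182) and the mark at (191,184). Next I move above the wheel.

{"method": "move_arm", "body": {
  "targets": [
    [-1,1.2,0.15,1.0,0,0,0],
    [-1,1.22,0.15,2.0,0,0,0],
    [-1,1.22,0.15,2.8,0,0,0],
    [-1,1.22,0.15,2.9,0,0,0],
    [-1,1.22,0.15,3.0,0,0,0],
    [-1,1.22,0.15,3.0,0,0,0]
  ]
}}

```text
time_s: 2.95
ee_pos: [0.494, -0.0166, 0.0975]
eef_rot: [-3.142, 0.0, 0.226]
force: [-0.3, -0.9, -0.3]
grip_width: 0.0004
grip_force: 0.0
```

{"method": "move_arm", "body": {
  "targets": [
    [-1,0,-0.06,0.06,0,0,0],
    [-1,0,-0.06,0.1,0,0,0],
    [-1,0,-0.06,0.12,0,0,0],
    [-1,0,-0.06,0.12,0,0,0]
  ]
}}

```text
time_s: 3.35
ee_pos: [0.4935, -0.0127, 0.0916]
eef_rot: [3.141, -0.001, 0.228]
force: [0.7, 1.3, -1.0]
grip_width: 0.0004
grip_force: 0.0
```

{"method": "move_arm", "body": {
  "targets": [
    [-1,0,0,0.02,0,0,0],
    [-1,0,0,0.03,0,0,0],
    [-1,0,0,0.03,0,0,0]
  ]
}}

```text
time_s: 3.65
ee_pos: [0.4938, -0.0129, 0.0905]
eef_rot: [3.141, -0.001, 0.228]
force: [-2.5, -2.3, 7.7]
grip_width: 0.0005
grip_force: 4.0
```

{"method": "move_arm", "body": {
  "targets": [
    [-1,0,-0.08,0.01,0,0,0],
    [-1,0,-0.16,0.01,0,0,0],
    [-1,0,-0.24,0.01,0,0,0],
    [-1,0,-0.32,0.01,0,0,0],
    [-1,0,-0.4,0.01,0,0,0],
    [-1,0,-0.44,0.01,0,0,0]
  ]
}}

```text
time_s: 4.25
ee_pos: [0.489, 0.0089, 0.09]
eef_rot: [3.141, -0.002, 0.228]
force: [0.5, -0.2, 2.5]
grip_width: 0.0006
grip_force: 1.0
```

```bash
sed -i 's/^r=ctrl.cut_out.*/r=None/' look.py; python3 look.py w2.png pointer_tip mark_tip
```

```text
[0.489  0.0089 0.09  ] [ 3.141 -0.002  0.228] 4.25
pointer_tip 0.81 [208.6 316.7] [0.4447 0.0625 0.026 ] [0.4571 0.0584 0.0519]
mark_tip 0.66 [151.7 321. ] [0.434  0.0949 0.026 ] [0.4342 0.0947 0.0265]
mark_tip 0.35 [ 52.3 123.8] [0.5334 0.165  0.026 ] [ 0.5308  0.1815 -0.0012]
```

View pics/w2.png

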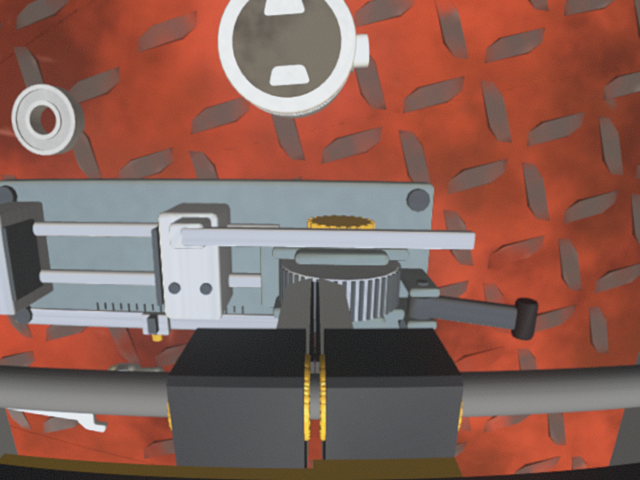

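The finger sits on the wheel and the jaw has advanced about 10 mm. The pointer is near (209,317), beside the gripper body, and the mark is at (152,321). About 34 mm remain.

{"method": "move_arm", "body": {
  "targets": [
    [-1,0,0,-0.16,0,0,0],
    [-1,0,0.44,-0.16,0,0,0],
    [-1,0,0.44,-0.1,0,0,0],
    [-1,0,0.44,0,0,0,0],
    [-1,0,0.44,0.01,0,0,0],
    [-1,0,0.36,0.01,0,0,0],
    [-1,0,0.28,0.01,0,0,0],
    [-1,0,0.2,0.01,0,0,0],
    [-1,0,0.12,0.01,0,0,0],
    [-1,0,0.04,0.01,0,0,0],
    [-1,0,0,0.01,0,0,0],
    [-1,0,0,0.01,0,0,0]
  ]
}}

```text
time_s: 5.6
ee_pos: [0.4888, 0.0098, 0.0893]
eef_rot: [-3.141, -0.002, 0.228]
force: [-0.3, 4.1, 9.1]
grip_width: 0.0008
grip_force: 4.9
```

{"method": "move_arm", "body": {
  "targets": [
    [-1,0,0,-0.16,0,0,0],
    [-1,0,0.44,-0.16,0,0,0],
    [-1,0,0.44,-0.1,0,0,0],
    [-1,0,0.44,0,0,0,0],
    [-1,0,0.44,0,0,0,0],
    [-1,0,0.36,0,0,0,0],
    [-1,0,0.28,0,0,0,0],
    [-1,0,0.2,0,0,0,0],
    [-1,0,0.12,0,0,0,0],
    [-1,0,0.04,0,0,0,0],
    [-1,0,0,0,0,0,0],
    [-1,0,0,0,0,0,0]
  ]
}}

```text
time_s: 6.8
ee_pos: [0.4887, 0.01, 0.0892]
eef_rot: [-3.141, -0.002, 0.228]
force: [1.0, 3.5, 9.5]
grip_width: 0.0007
grip_force: 4.8
```

{"method": "move_arm", "body": {
  "targets": [
    [-1,0,0,-0.2,0,0,0],
    [-1,-0.6,0.2,-1,0,0,0],
    [-1,-1.2,0.44,-2,0,0,0],
    [-1,-1.2,0.44,-2,0,0,0],
    [-1,-1.2,0.44,-2,0,0,0]
  ]
}}

```text
time_s: 7.3
ee_pos: [0.435, -0.0263, 0.1901]
eef_rot: [3.141, -0.003, 0.227]
force: [-0.1, 0.6, -0.5]
grip_width: 0.0004
grip_force: 0.0
```

```bash
python3 look.py w3.png pointer_tip mark_tip wheel_top lever_tip; python3 -c "
import cv2
a=cv2.imread('pics/w3.png')[90:240,130:330];cv2.imwrite('pics/w3c.png',cv2.resize(a,None,fx=4,fy=4,interpolation=2))"
```

```text
[ 0.435  -0.0263  0.1901] [ 3.1406 -0.0025  0.227 ] 7.3
wheel_top 0.91 [300. 153.] [ 0.4904 -0.0029  0.078 ] [ 0.4905 -0.0029  0.0785]
pointer_tip 0.85 [173.1 188.2] [0.4411 0.088  0.026 ] [0.4412 0.0879 0.0264]
pointer_tip 0.31 [137.1 247.9] [0.3875 0.1096 0.026 ] [0.3842 0.1131 0.0164]
mark_tip 0.69 [161.5 194.4] [0.4344 0.0962 0.026 ] [0.4346 0.0958 0.0271]
lever_tip 0.76 [434.  176.8] [ 0.4952 -0.0941  0.064 ] [ 0.4952 -0.0935  0.0661]
```

View pics/w3c.png

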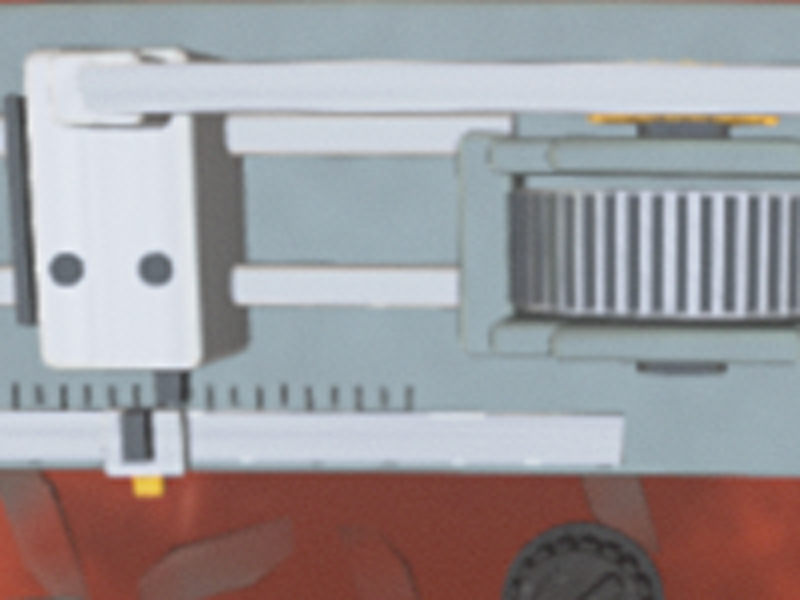

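The crop shows the pointer centred at 172 and the fin at 137. That is 8.75 px × 0.82 mm, so about 7.2 mm remain, and they need a stroke of about 13 mm.

{"method": "move_arm", "body": {
  "targets": [
    [-1,0.6,-0.04,1,0,0,0],
    [-1,1.2,-0.07,1.8,0,0,0],
    [-1,1.2,-0.07,1.85,0,0,0],
    [-1,1.2,-0.07,1.95,0,0,0],
    [-1,1.2,-0.07,2.0,0,0,0],
    [-1,1.2,-0.13,2.0,0,0,0],
    [-1,1.2,-0.2,2.0,0,0,0],
    [-1,1.2,-0.27,2.0,0,0,0],
    [-1,1.2,-0.33,2.0,0,0,0],
    [-1,1.2,-0.33,2.0,0,0,0],
    [-1,1.2,-0.33,2.0,0,0,0]
  ]
}}

```text
time_s: 8.65
ee_pos: [0.4908, 0.0039, 0.0908]
eef_rot: [3.141, -0.003, 0.228]
force: [-3.8, 3.5, 23.1]
grip_width: 0.0005
grip_force: 11.8
```

{"method": "move_arm", "body": {
  "targets": [
    [-1,0,0,-0.2,0,0,0],
    [-1,-0.6,-0.4,-1,0,0,0],
    [-1,-1.2,-1.2,-2,0,0,0],
    [-1,-1.2,-1.8,-2,0,0,0],
    [-1,-1.2,-1.8,-2,0,0,0],
    [-1,-1.2,-1.8,-2,0,0,0]
  ]
}}

```text
time_s: 9.25
ee_pos: [0.4107, 0.0779, 0.189]
eef_rot: [3.141, -0.001, 0.23]
force: [1.1, -0.1, -0.2]
grip_width: 0.0001
grip_force: 0.0
```

```bash
python3 look.py w4.png pointer_tip mark_tip; python3 -c "
import cv2
a=cv2.imread('pics/w4.png')[140:260,220:380];cv2.imwrite('pics/w4c.png',cv2.resize(a,None,fx=5,fy=5,interpolation=2))"
```

```text
[0.4107 0.0779 0.189 ] [ 3.1413 -0.0006  0.2298] 9.25
pointer_tip 0.78 [305.6 188.6] [0.4388 0.0927 0.026 ] [0.4376 0.0926 0.0162]
mark_tip 0.87 [300.5 190. ] [0.4369 0.0962 0.026 ] [0.4366 0.0962 0.0236]
```

View pics/w4c.png

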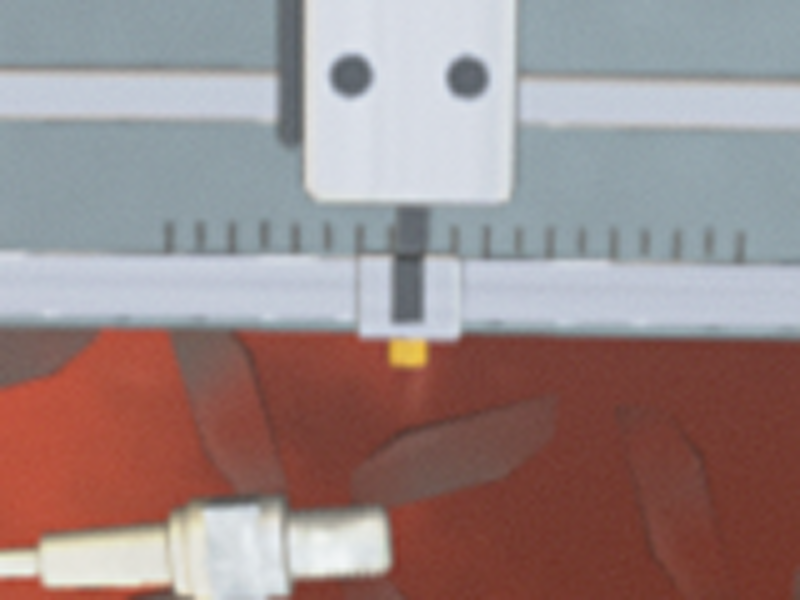

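The pointer is at 412 and the fin at 407 in the crop, about 0.8 mm apart, so they are aligned. Now for the lever.

{"method": "move_arm", "body": {
  "targets": [
    [-1,0.3,0.95,0,0,0,0],
    [-1,0.6,1.9,0,0,0,0],
    [-1,0.8,2.8,0,0,0,0],
    [-1,0.87,3.6,0.3,0,0,0],
    [-1,0.87,3.87,1.1,0,0,0],
    [-1,0.87,3.87,1.8,0,0,0],
    [-1,0.87,3.87,1.9,0,0,0],
    [-1,0.87,3.87,1.9,0,0,0]
  ]
}}

```text
time_s: 10.2
ee_pos: [0.4967, -0.1016, 0.0932]
eef_rot: [-3.14, 0.002, 0.227]
force: [0.4, -0.4, 1.0]
grip_width: 0.0003
grip_force: 0.0
```

{"method": "move_arm", "body": {
  "targets": [
    [-1,0,0,0.1,0,0,0],
    [-1,0,0,0.2,0,0,0],
    [-1,0,0,0.3,0,0,0],
    [-1,0,0,0.4,0,0,0],
    [-1,0,0,0.5,0,0,0],
    [-1,0,0,0.6,0,0,0],
    [-1,0,0,0.7,0,0,0],
    [-1,0,0,0.8,0,0,0],
    [-1,0,0,0.86,0,0,0],
    [-1,0,0,0.89,0,0,0],
    [-1,0,0,0.91,0,0,0],
    [-1,0,0,0.91,0,0,0]
  ]
}}

```text
time_s: 11.4
ee_pos: [0.497, -0.1011, 0.0482]
eef_rot: [-3.141, 0.0, 0.228]
force: [-0.6, 0.2, 0.5]
grip_width: 0.0005
grip_force: 0.0
```

{"method": "move_arm", "body": {
  "targets": [
    [-1,0,0,0.02,0,0,0],
    [-1,0,0,0.04,0,0,0],
    [-1,0,0,0.04,0,0,0]
  ]
}}

```text
time_s: 11.7
ee_pos: [0.4973, -0.1012, 0.0472]
eef_rot: [3.141, -0.001, 0.228]
force: [-3.6, 2.3, 15.1]
grip_width: 0.0003
grip_force: 6.9
```

At the stop (15 N). I'll lift off and check.

{"method": "move_arm", "body": {
  "targets": [
    [-1,0,0,-0.3,0,0,0],
    [-1,0,0,-1.3,0,0,0],
    [-1,-0.6,-0.6,-2.2,0,0,0],
    [-1,-1.6,-1.6,-3,0,0,0],
    [-1,-1.6,-2.2,-3,0,0,0],
    [-1,-1.6,-2.2,-3,0,0,0],
    [-1,-1.6,-2.2,-3,0,0,0]
  ]
}}

```text
time_s: 12.4
ee_pos: [0.394, -0.0112, 0.1972]
eef_rot: [3.141, -0.002, 0.23]
force: [0.7, 0.1, -1.2]
grip_width: 0.0005
grip_force: 0.0
```

```bash
python3 look.py w5.png pointer_tip mark_tip lever_tip lever_pivot; python3 -c "
import cv2
a=cv2.imread('pics/w5.png')[60:280,60:500];cv2.imwrite('pics/w5c.png',cv2.resize(a,None,fx=1.8,fy=1.8,interpolation=2))"
```

```text
[ 0.394  -0.0112  0.1972] [ 3.1407 -0.0024  0.2297] 12.4
pointer_tip 0.83 [194.  141.4] [0.4378 0.0951 0.026 ] [0.4378 0.0951 0.0259]
mark_tip 0.73 [193.4 143.7] [0.436  0.0952 0.026 ] [0.4357 0.0963 0.0219]
mark_tip 0.59 [395.8 122. ] [ 0.4866 -0.0519  0.026 ] [ 0.4848 -0.048   0.0485]
lever_tip 0.77 [455.2 122.6] [ 0.4931 -0.085   0.064 ] [ 0.4964 -0.0943  0.0333]
lever_pivot 0.8 [396.3 122.2] [ 0.4853 -0.0495  0.042 ] [ 0.4847 -0.0484  0.0485]
```

View pics/w5c.png

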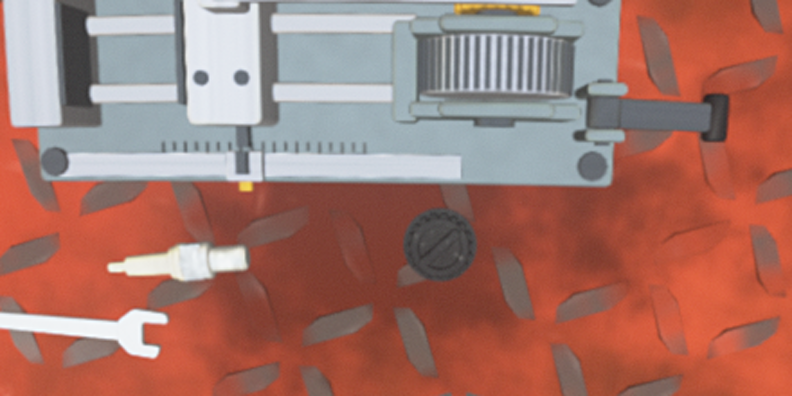

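The picture shows the pointer (245) in line with the fin (243). The lever is down, with the top of its bar at z = 0.033, where the stop would put it at 0.0345. The loose things beside the gauge look undisturbed.

```bash
python3 -c "
from station import ctrl
print(ctrl.hand_in())"
```

```text
the job is handed in; nothing more can be done
None
```

I've handed the job in: the pointer is within about 1 mm of the mark, the lock lever is down at its stop, and the arm is clear of everything at 12.4 s; the hand-in returned no verdict.

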